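Shut the centrifuge and lock its lid

ROBOT

A 7-joint arm with a two-finger parallel gripper is mounted at the origin on the work surface. World frame = base frame: x ahead of the robot, y to its left, z up, the work surface at z = 0. Lengths are in m, angles in rad, forces in N, time in s.
With the tool pointing down it reaches from about 0.4 to 0.85 m from the base axis. Payload 10.4 kg.
Tool frame: the origin (TCP) lies between the finger pads; the fingertips stand ahead of it and the grasp point (between the pads) lies 5 mm behind it (manip.tip_extent is the z of the fingertips in the tool frame, in m); z points along the fingers, y is the line along which they close (so a half turn about z gives the same grasp; the last joint's range is limited). The gripper opens to 85 mm and grips with 20 to 120 N. Pads are 22 mm wide; open, the fingers measure 114 mm over their backs; the gripper's body (76 mm by 85 mm) begins 54 mm behind the grasp point. The pads swing forward as they close: fully open they stand 13 mm farther back than shut.
Start: joints at [1.13, 0.332, -0.065, 1.46, 0.022, 1.35, -0.088], TCP at [0.254, -0.571, 0.217] pointing down, gripper open.
Joint ranges: [-2.6, 2.6], [-0.5, 2.12], [-1.47, 1.34], [0.16, 2.42], [-1.27, 4.41], [0.06, 2.06], [-2.6, 2.6]. Speed limits (rad/s): [2.22, 2.22, 2.79, 2.79, 3.14, 3.14, 3.14].

INTERFACE

Orientations are given as a unit quaternion [x, y, z, w].
In Python, from workcell import status, viewer, manip gives the robot as it stands.
- The arm moves only by the tool play_rows, never from a script. Its argument "plan" is one flat list of numbers, 7 for each row, row after row: the turn, a rotation vector about the tool's x, y, z in degrees, then the shift along the tool's x, y, z in m, then the opening, from 0 (shut) to 1 (fully open). In form: [ax, ay, az, dx, dy, dz, grip, ax, ay, az, dx, dy, dz, grip, ...]. A call has 1 to 20 rows; each row is the pose to reach, as a shift and turn from the pose commanded when the call began, along the tool's axes at that moment; what a row does not reach only later rows make up. A row lasts 1/8 s, in which the tool goes at most 62.5 mm and 10.7 degrees, less where a joint would pass 70% of its speed; a pose out of reach is approached as far as the arm can. A call with a gripper value outside its range is refused whole. The fingers move at their own pace and stop on an object; "squeeze" is the grip in N (left out, the last holds). Time passes only in rows, so rows that repeat a pose let the fingers close. It gives the time, the measured TCP pose, the force, the opening and the grip force at its end, in the units of the state.
- status.get_obs(): the state, without advancing time (a new reading comes with each control period).
- viewer.camera(name): name is "scene" or "top" or "wrist"; returns the picture (420x560x3 uint8, red, green, blue); there is no depth.
- viewer.camera_model(name): a dict with "fx", "fy", "cx", "cy" (pixels), "D" ([k1, k2, p1, p2, k3] as OpenCV has them; the pictures are not rectified), "R" (3x3) and "t" (3): a world point X has camera coordinates R X + t. Camera axes: x right, y down, z forward; pixel columns grow to the right and rows downward; lengths in m; the calibration is good to about 2 mm. A picture is of the moment at which its call begins: read the wrist's pose just before it. camera_model takes no time and is no camera call; for the wrist camera it gives the pose at the moment of the call.
- manip.hand_in(): hands the job in; it is judged then, once.
The state is a dict: "clock": time; "joint_pos": joint angles; "joint_velocities": joint speeds; "tau": joint torques, N m; "position": TCP position; "ee_rot": TCP orientation; "ft_force": force on the tool from outside, world axes, zero at the start; "torque": the same for the moment, N m; "grip_width": opening from 0.0 (shut) to 1.0 (fully open); "grasp_force": force on a finger pad.
Only numpy, scipy, OpenCV 4.12 (cv2) and the standard library are available. Lean on these libraries where they do the work, as an engineer would, in place of code of your own. Each camera call takes 0.05 s, during which the arm holds its last target. There are 200 camera calls.

TASK

The bench centrifuge has been loaded and its sprung lid stands ajar. Set your fingertips in the slot of the red latch head, push the lid fully down and, while it is down, turn the latch a quarter turn clockwise to its stop, so that the lid stays shut when you let go. Do not pull the lid up, and leave everything around the centrifuge where it stands.

Things in the scene. Friction and masses are not known exactly. Their poses are not given: they have to be found in the camera images.
- centrifuge: Bench centrifuge, fixed: white housing 360 (x) x 280 (y) x 170 mm high with a blue band, origin at the centre of its underside, z up. Its front, with the dials, faces its own -x; its +y is the left of somebody standing before the dials and looking at it. The lid's hinge line runs along its y, 160 mm behind (+x) the origin and 172 mm above it; the lid opens by turning about +y.
- lid (a joint): Angle (rad) of the pale grey lid, a flat plate 324 x 270 mm whose upper face is 22 mm above the hinge line: 0 = fully shut, grows as the front edge rises. Friction holds it at its start (0.18 to 0.34), but when nearly shut a spring lifts it: let go unlatched it rises to about 0.12. About 3 N at the latch push it home. Once latched it can still lift by about 3 mm.
- cam (a joint): Angle of the quarter-turn latch (rad), growing clockwise seen from above, with hard stops: 0 = open, slot runs left-right; 1.571 = locked, slot runs front-back. It stays where it is left; turning takes about 0.1 N m. Its tongue, under the lid, passes below a strike plate in the housing only with the lid down to within about 3 mm; turned with the lid up it jams on that plate.
- head (a point): Centre of the red latch head's top, on its axis: 275 mm before the hinge line and 42 mm above it with the lid shut. A disc 80 mm across with a slot 33 mm wide, 14 mm deep right across it, its floor 6 mm above the lid. A fixed black collar, 84 mm bore, 110 mm outside, 1 mm lower, closes the slot's ends. Axes turn with the head: z out of the lid, y along the slot. Green dot on the collar: locked.
- slot_end (a point): Point on the slot's dark floor, 22 mm from the latch axis, at the end with the white pointer. Open: on the right (-y of the housing). Turned clockwise it travels to the front, towards the dials. A finger up to 31 mm corner to corner can stay unturned in the slot, a pair of thicker ones must turn along with it; the head follows only once they bear on the slot's side.
- slot_other_end (a point): The same at the opposite end of the slot, 22 mm from the axis: on the left (+y of the housing) when open, towards the rear when locked.
- tube_rack: Loose blue rack with capped tubes, 200 x 62 x 102 mm, beside the centrifuge; origin at the centre of its underside. Leave it.
- flask: Loose conical glass flask, 83 mm across, 130 mm tall; origin under its centre. Leave it.
- beaker: Loose glass beaker, 68 mm across, 90 mm tall; origin under its centre. Leave it.
- bottle_a: Loose amber bottle with white cap, 86 mm across, 175 mm tall; origin under its centre. Leave it.
- bottle_b: A second amber bottle like bottle_a. Leave it.
- wash_bottle: Loose white wash bottle with red cap and spout, 68 mm across, 180 mm tall; origin under its centre. Leave it.
- timer: Loose grey timer, 58 x 72 x 20 mm, lying flat; origin under its centre. Leave it.

How it is judged:
By the outcome, as a careful person would: the job done as asked, in the order asked, and still so for the second after the job is handed in, with the robot touching nothing.
It also fails if it takes over 40 s, if anything falls off the work surface, if the arm or the gripper's body presses on something with over 40 N, if the wrist force passes 120 N, or if a joint passes its speed limit or range.

## Working session

There is one attempt and no reset: what is moved stays moved. The work goes in short steps, Python scripts to look and compute and a tool call to move; the robot and the scene stay as the last step left them, time stands still between calls to the robot, and variables do not carry over. Pictures are saved under pics/ and viewed, at most 10 in all, crops included, and the job is handed in when it is done.

Besides the shell and the picture viewer there is one more tool, called after ">>>" by a JSON object that holds its "name" and its "arguments". play_rows: Moves the arm, as the interface text tells. Its arguments: {"type":"object","properties":{"plan":{"type":"array","items":{"type":"number"}},"squeeze":{"type":"number"}},"required":["plan"]}

```bash
mkdir -p pics; ls
python3 - <<'E'
from workcell import status, viewer, manip
import cv2, numpy as np
o=status.get_obs(); print(o)
print(manip.tip_extent)
for n in ["scene","top","wrist"]:
    m=viewer.camera_model(n); print(n,m)
a=viewer.camera("scene");b=viewer.camera("top")
cv2.imwrite("pics/scene1.png",a[...,::-1]);cv2.imwrite("pics/top1.png",b[...,::-1])
E
```

```text
pics
{'clock': 0.0, 'joint_pos': array([ 1.13039078,  0.33285944, -0.06473633,  1.46094975,  0.02160555,
        1.34994287, -0.08849419]), 'joint_velocities': array([-0.00017516, -0.00153863, -0.00050636, -0.00075402,  0.00111468,
       -0.00014677, -0.00231735]), 'tau': array([-3.40779916e-04, -6.25441432e+01,  4.87522886e-02, -3.91578484e+01,
        1.61104876e-02,  1.01310544e-02,  3.67113785e-05]), 'position': array([ 0.25343978, -0.57085404,  0.2164198 ]), 'ee_rot': array([ 9.78252308e-01,  2.07417182e-01, -1.82924386e-04, -7.08441973e-04]), 'ft_force': array([ 0.15714706, -0.40614026,  0.00706614]), 'torque': array([0.01422996, 0.06324899, 0.01286935]), 'grasp_force': 0.0, 'grip_width': 1.0028834720192927}
0.014
scene {'fx': 392.3204437250974, 'fy': 392.3204437250974, 'cx': 281.6792501448167, 'cy': 210.68396833813034, 'D': array([-0.04623235,  0.        ,  0.        ,  0.        ,  0.        ]), 'R': array([[ 0.18877382,  0.98199273, -0.00739751],
       [ 0.62887157, -0.12667026, -0.76712137],
       [-0.75424465,  0.14016035, -0.64145934]]), 't': array([-0.09712298, -0.27255566,  1.67275549])}
top {'fx': 462.34687534269455, 'fy': 462.34687534269455, 'cx': 275.13366782282054, 'cy': 208.43631843897353, 'D': array([-0.03469455,  0.        ,  0.        ,  0.        ,  0.        ]), 'R': array([[ 0.01043667, -0.99992781, -0.00595438],
       [-0.98614198, -0.00930641, -0.16564235],
       [ 0.16557498,  0.00760061, -0.98616791]]), 't': array([-0.01769817,  0.58673416,  1.33721797])}
wrist {'fx': 289.77281131148516, 'fy': 289.77281131148516, 'cx': 278.72312609519304, 'cy': 205.73006696777776, 'D': array([-0.05066121,  0.        ,  0.        ,  0.        ,  0.        ]), 'R': array([[ 0.4053543 , -0.91415875, -0.00129449],
       [-0.87871788, -0.39002888,  0.27519514],
       [-0.25207693, -0.11041404, -0.96138752]]), 't': array([-0.6243298 , -0.03454469,  0.37818678])}
```

View pics/scene1.png

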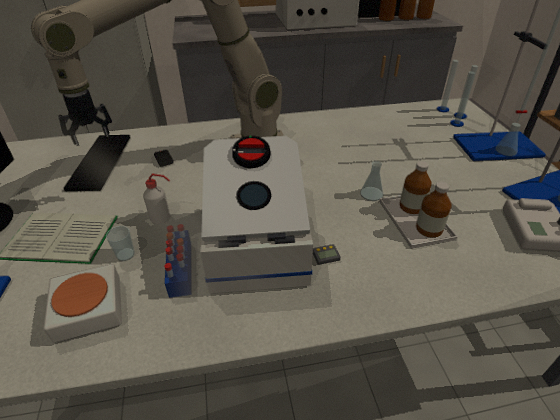

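View pics/top1.png

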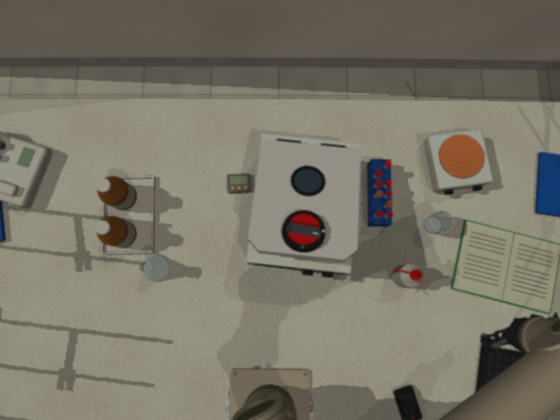

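The scene view shows the centrifuge with its front facing the robot, and the red head at about (251,150). In the top view the head is at about (303,231), with the slot running left-right and the white pointer on the right, so the latch is open. I'll triangulate the head and find the lid's orientation.

```bash
cat > h.py <<'E'
import numpy as np, cv2
from workcell import status, viewer, manip
from scipy.spatial.transform import Rotation as Rot
def ray(m,uv):
    K=np.array([[m['fx'],0,m['cx']],[0,m['fy'],m['cy']],[0,0,1]])
    p=cv2.undistortPoints(np.array([[uv]],float),K,m['D'])[0,0]
    d=m['R'].T@np.array([p[0],p[1],1]); return -m['R'].T@m['t'], d/np.linalg.norm(d)
def plane(m,uv,z):
    c,d=ray(m,uv); return c+d*(z-c[2])/d[2]
def tri(rs):
    A=sum(np.eye(3)-np.outer(d,d) for c,d in rs); b=sum((np.eye(3)-np.outer(d,d))@c for c,d in rs)
    X=np.linalg.solve(A,b); return X,[np.linalg.norm(np.cross(X-c,d)) for c,d in rs]
def red(im,box):
    x0,y0,x1,y1=box; h=cv2.cvtColor(im,cv2.COLOR_RGB2HSV)
    k=((h[...,0]<8)|(h[...,0]>172))&(h[...,1]>150)&(h[...,2]>70)
    z=np.zeros_like(k); z[y0:y1,x0:x1]=k[y0:y1,x0:x1]; return z
E
cat > m1.py <<'E'
from h import *
rs=[]
for n,box in (("scene",(225,130,275,170)),("top",(275,205,332,257))):
    im=cv2.imread(f"pics/{n}1.png")[...,::-1].copy(); k=red(im,box)
    hull=cv2.convexHull(np.argwhere(k)[:,::-1].astype(np.float32))
    e=cv2.fitEllipse(hull); print(n,k.sum(),e); m=viewer.camera_model(n); rs.append(ray(m,e[0]))
    x0,y0,x1,y1=box; cv2.imwrite(f"pics/{n}c.png",cv2.resize(im[y0-20:y1+20,x0-20:x1+20,::-1],None,fx=6,fy=6,interpolation=cv2.INTER_CUBIC))
X,r=tri(rs); print("head",X,r)
m=viewer.camera_model("top")
# housing/lid: bright region in the top view, edges by line fits
im=cv2.imread("pics/top1.png"); 
a=cv2.imread("pics/topc.png");b=cv2.imread("pics/scenec.png")
h=max(a.shape[0],b.shape[0]); P=lambda i:cv2.copyMakeBorder(i,0,h-i.shape[0],0,0,cv2.BORDER_CONSTANT)
c=cv2.resize(im[120:285,230:400],None,fx=3.0,fy=3.0,interpolation=cv2.INTER_CUBIC)
cv2.imwrite("pics/lid.png",c)
cv2.imwrite("pics/both.png",cv2.resize(np.hstack([P(a),P(b)]),None,fx=.7,fy=.7))
E
python3 m1.py; python3 -c "
import cv2;print(cv2.imread('pics/both.png').shape)"
```

```text
scene 272 ((250.79551696777344, 148.60906982421875), (21.68792152404785, 28.29274559020996), 86.16014099121094)
top 500 ((303.5068664550781, 228.80413818359375), (31.192636489868164, 32.92063903808594), 102.97418212890625)
head [ 0.49622404 -0.08310596  0.29229125] [np.float64(0.0005526477120587795), np.float64(0.0005526477120587768)]
(386, 785, 3)
```

View pics/both.png

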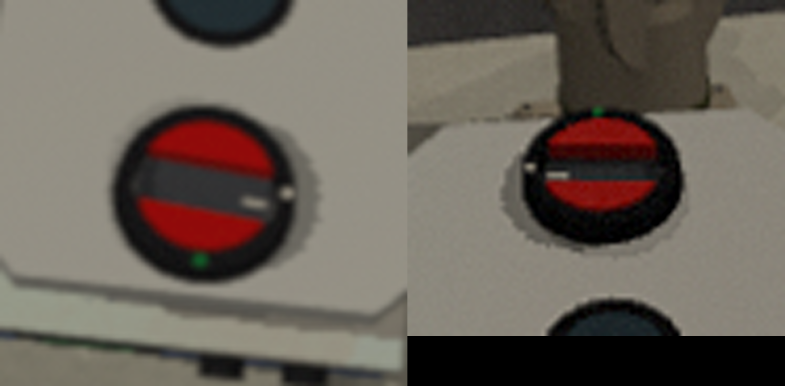

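View pics/lid.png

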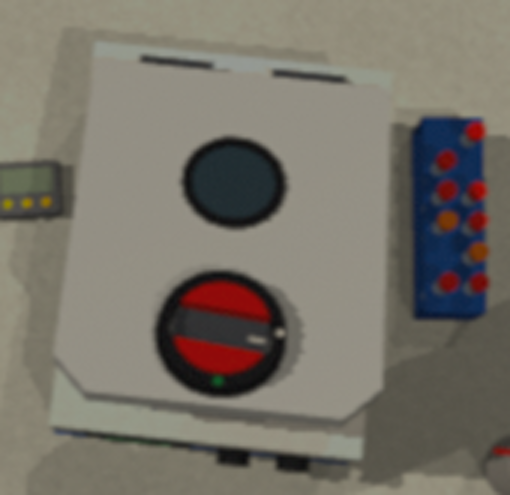

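The crops confirm the slot runs left-right with the pointer on the right. The head comes out at about (0.496, -0.083, 0.292), which means a lid angle of about 0.29, inside the stated range. Next I'll get the yaw and the hover move.

```bash
cat > m2.py <<'E'
from h import *
m=viewer.camera_model("top"); im=cv2.imread("pics/top1.png")
g=lambda x,y:(230+(x+.5)/3-.5,120+(y+.5)/3-.5)
hz=lambda a,b,z1,z2:(lambda v:(v[:2],np.degrees(np.arctan2(v[1],v[0]))))(plane(m,g(*b),z2)-plane(m,g(*a),z1))
print("lid front edge R->L dir",hz((345,420),(85,393),.281,.281))
print("rear housing edge",hz((390,75),(95,42),.17,.17))
k=red(im[...,::-1].copy(),(275,205,332,257)).astype(np.uint8)
_,lab,st,ce=cv2.connectedComponentsWithStats(k); i=np.argsort(-st[1:,4])[:2]+1
print(st[i],ce[i])
P=[plane(m,ce[j],.292) for j in i]; v=P[0]-P[1]; print("red halves axis",v[:2],np.degrees(np.arctan2(v[1],v[0])))
print("mid",(P[0]+P[1])/2)
o=status.get_obs(); R=Rot.from_quat(o['ee_rot']).as_matrix(); print(R.round(3))
w=viewer.camera_model("wrist"); print("cam in tool",R.T@(-w['R'].T@w['t']-o['position']))
print("to hover",R.T@(np.array([.496,-.083,.42])-o['position']))
E
python3 m2.py
```

```text
lid front edge R->L dir (array([0.01994017, 0.21219328]), np.float64(84.63158120989736))
rear housing edge (array([0.02958107, 0.2757567 ]), np.float64(83.87716081952037))
[[291 214  29  14 266]
 [288 232  30  13 234]] [[305.40601504 219.96992481]
 [301.6965812  238.32051282]]
red halves axis [ 0.04526866 -0.00905178] -11.30756035429439
mid [ 0.49543116 -0.08379607  0.292     ]
[[ 0.914  0.406 -0.001]
 [ 0.406 -0.914  0.001]
 [-0.    -0.001 -1.   ]]
cam in tool [ 7.06039301e-02  3.39528884e-05 -1.55883918e-01]
to hover [ 0.41965575 -0.34778988 -0.20307481]
```

>>> {"name": "play_rows", "arguments": {"plan": [0, 0, -8, 0, 0, -0.05, 0.4, 0, 0, -16, 0, 0, -0.1, 0.4, 0, 0, -24, 0, 0, -0.15, 0.4, 0, 0, -32, 0, 0, -0.2, 0.4, 0, 0, -40, 0.03, -0.025, -0.203, 0.4, 0, 0, -49, 0.06, -0.05, -0.203, 0.4, 0, 0, -58, 0.09, -0.075, -0.203, 0.4, 0, 0, -67, 0.12, -0.1, -0.203, 0.4, 0, 0, -76, 0.15, -0.124, -0.203, 0.4, 0, 0, -85, 0.18, -0.149, -0.203, 0.4, 0, 0, -94, 0.21, -0.174, -0.203, 0.4, 0, 0, -103, 0.24, -0.199, -0.203, 0.4, 0, 0, -112, 0.27, -0.224, -0.203, 0.4, 0, 0, -121, 0.3, -0.249, -0.203, 0.4, 0, 0, -130, 0.33, -0.273, -0.203, 0.4, 0, 0, -139, 0.36, -0.298, -0.203, 0.4, 0, 0, -147, 0.39, -0.323, -0.203, 0.4, 0, 0, -147, 0.42, -0.348, -0.203, 0.4, 0, 0, -147, 0.42, -0.348, -0.203, 0.4, 0, 0, -147, 0.42, -0.348, -0.203, 0.4]}}

```text
clock: 2.6
position: [0.4961, -0.0834, 0.42]
ee_rot: [0.079, 0.997, -0.0, -0.0]
ft_force: [-0.8, -0.7, 0.8]
grip_width: 0.4
grasp_force: 0.0
```

```bash
cat > m3.py <<'E'
import sys
from h import *
o=status.get_obs(); w=viewer.camera_model("wrist"); im=viewer.camera("wrist"); n=sys.argv[1]
np.savez(f"pics/{n}.npz",**{k:w[k] for k in w},pos=o['position'],q=o['ee_rot'])
cv2.imwrite(f"pics/{n}.png",im[...,::-1])
R=Rot.from_quat(o['ee_rot']).as_matrix(); print(o['position'],R.round(3),o['joint_pos'],o['grip_width'],o['ft_force'],o['clock'],manip.tip_extent)
E
python3 m3.py w1
```

```text
[ 0.49606726 -0.08344878  0.41995227] [[-0.987  0.158 -0.001]
 [ 0.158  0.987 -0.   ]
 [ 0.001 -0.    -1.   ]] [ 0.69887965  0.07862095 -0.66601159  1.3594325   0.04938357  1.72067038
  1.45378157] 0.4002886339318145 [-0.80888852 -0.69800129  0.75091693] 2.6 0.014
```

View pics/w1.png

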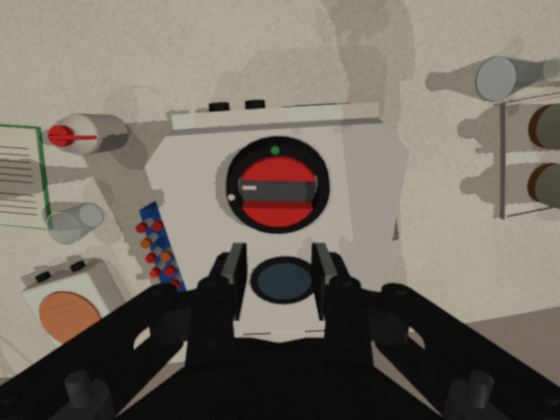

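The wrist view shows the red head at about (278,190). The slot lies almost along the tool's y axis, with the pointer at (249,187) on the right side of the housing. I'll refine the centre and slot direction across the three views.

```bash
cat > m4.py <<'E'
from h import *
d=dict(np.load("pics/w1.npz")); im=cv2.imread("pics/w1.png")[...,::-1].copy(); k=red(im,(225,135,330,235))
def circ(k):
    hull=cv2.convexHull(np.argwhere(k)[:,::-1].astype(np.float32)); return cv2.fitEllipse(hull)
e=circ(k); print(e)
rs=[ray(d,e[0])]
for n,box in (("top",(275,205,332,257)),("scene",(225,130,275,170))):
    i=cv2.imread(f"pics/{n}1.png")[...,::-1].copy(); rs.append(ray(viewer.camera_model(n),circ(red(i,box))[0]))
for c in ([0,1],[0,2],[0,1,2]): X,r=tri([rs[j] for j in c]); print(c,X,r)
th=.29
_,lab,st,ce=cv2.connectedComponentsWithStats(k.astype(np.uint8)); idx=np.argsort(-st[1:,4])[:2]+1; print(st[idx],ce[idx])
# slot edge lines: innermost border of each red half, excluding ends
ci=[ (lab==j) for j in idx]; ci.sort(key=lambda c:np.argwhere(c)[:,0].mean())
cols=range(255,302)
for c,f,nm in ((ci[0],np.max,"upper/front"),(ci[1],np.min,"lower/rear")):
    pts=np.array([(u,f(np.flatnonzero(c[:,u]))) for u in cols if c[:,u].any()],np.float32)
    vx,vy,x0,y0=cv2.fitLine(pts,cv2.DIST_HUBER,0,.01,.01).ravel(); s=vy/vx
    P=[plane(d,(u,y0+s*(u-x0)),X[2]) for u in (255,302)]; v=P[0]-P[1]
    print(nm,s,P,np.degrees(np.arctan2(-v[1],-v[0])))
from scipy.optimize import brentq
th=brentq(lambda t:.172+.275*np.sin(t)+.042*np.cos(t)-X[2],0,.5); print("theta",th)
E
python3 m4.py
```

```text
((277.4244079589844, 191.2498016357422), (71.54630279541016, 79.8419418334961), 87.2412109375)
[0, 1] [ 0.50002224 -0.08530006  0.26097025] [np.float64(6.345426801830597e-05), np.float64(6.34542680183619e-05)]
[0, 2] [ 0.49330812 -0.08314241  0.29055671] [np.float64(0.0008652340316380818), np.float64(0.0008652340316380854)]
[0, 1, 2] [ 0.49471588 -0.08336727  0.29121467] [np.float64(0.0017213337674031367), np.float64(0.0016022317077043888), np.float64(0.0009662150394052716)]
[[ 242  201   71   26 1451]
 [ 241  156   74   26 1402]] [[276.71536871 211.98139214]
 [278.40442225 169.97788873]]
upper/front 0.0 [array([ 0.47815936, -0.10421645,  0.29121467]), array([ 0.48558709, -0.05794162,  0.29121467])] 80.88103661092798
lower/rear 0.030337494 [array([ 0.49927947, -0.10808848,  0.29121467]), array([ 0.50834533, -0.06108945,  0.29121467])] 79.0820440224868
theta 0.29131873077313414
```

>>> {"name": "play_rows", "arguments": {"plan": [0, 3, 0, 0, 0, 0.03, 0.4, 0, 6, 0, -0.002, 0, 0.06, 0.4, 0, 8, 0.5, -0.0035, 0, 0.087, 0.4, 0, 8, 0.5, -0.0035, 0, 0.087, 0.4, 0, 8, 0.5, -0.002, 0, 0.097, 0.4, 0, 8, 0.5, -0.0005, 0, 0.107, 0.4, 0, 8, 0.5, 0.0005, 0, 0.114, 0.4, 0, 8, 0.5, 0.001, 0, 0.12, 0.4, 0, 8, 0.5, 0.001, 0, 0.12, 0.4]}}

```text
clock: 3.78
position: [0.4951, -0.0827, 0.3]
ee_rot: [0.083, 0.994, 0.005, -0.07]
ft_force: [0.2, 0.5, 0.1]
grip_width: 0.398
grasp_force: 0.0
```

```bash
python3 m3.py w2
```

```text
[ 0.49512    -0.08265751  0.29996952] [[-0.976  0.166 -0.138]
 [ 0.165  0.986  0.022]
 [ 0.139 -0.001 -0.99 ]] [ 0.66635229  0.19844569 -0.67533518  1.50033563  0.10022393  1.6240649
  1.39431489] 0.39815106554695073 [0.18189602 0.48510732 0.12322679] 3.775 0.014
```

View pics/w2.png

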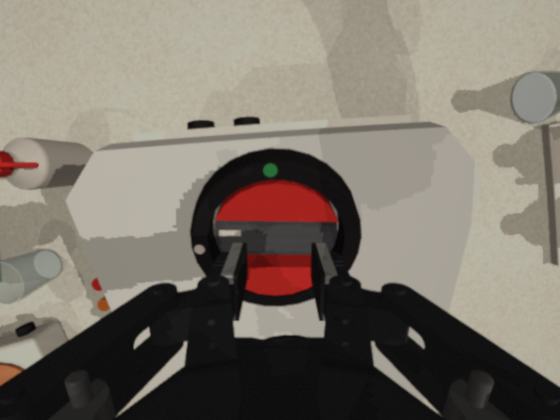

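The fingertips show at about (237,245) and (320,245), over or in the slot, whose front edge is at about v=222. I'll project the nominal tip and slot geometry to check depth and centring.

```bash
cat > m5.py <<'E'
from h import *
d=dict(np.load("pics/w2.npz")); K=np.array([[d['fx'],0,d['cx']],[0,d['fy'],d['cy']],[0,0,1]])
pr=lambda P:cv2.projectPoints(np.array([P],float),cv2.Rodrigues(d['R'])[0],d['t'],K,d['D'])[0].ravel().round(1)
R=Rot.from_quat(d['q']).as_matrix()
for z in (.014,.010,.006):
  for x in (.011,-.011): print("tip z",z,"x",x,[pr(d['pos']+R@np.array([x,y,z])) for y in (-.017,.017,-.0315)])
th=.29; yaw=np.radians(-6); Rl=Rot.from_euler('z',yaw).as_matrix()@Rot.from_euler('y',th).as_matrix()
Rs=Rl@Rot.from_euler('z',-np.radians(4)).as_matrix()
Hd=np.array([.4955,-.0834,.2912])
for nm,p in dict(front_top=[-.0165,0,0],rear_top=[.0165,0,0],front_fl=[-.0165,0,-.014],rear_fl=[.0165,0,-.014],disc_front=[-.04,0,0],disc_rear=[.04,0,0],L=[0,.04,0],R=[0,-.04,0]).items(): print(nm,pr(Hd+Rs@np.array(p)))
im=cv2.imread("pics/w2.png"); print(im[170:305:3,278].tolist())
E
python3 m5.py
```

```text
tip z 0.014 x 0.011 [array([250.7, 220.4]), array([305.6, 220.4]), array([227.3, 220.4])]
tip z 0.014 x -0.011 [array([251.6, 252.9]), array([304.7, 252.9]), array([229.1, 252.9])]
tip z 0.01 x 0.011 [array([250.1, 222.6]), array([306.1, 222.5]), array([226.2, 222.6])]
tip z 0.01 x -0.011 [array([251.1, 255.6]), array([305.2, 255.6]), array([228. , 255.6])]
tip z 0.006 x 0.011 [array([249.4, 224.8]), array([306.8, 224.8]), array([225. , 224.8])]
tip z 0.006 x -0.011 [array([250.5, 258.5]), array([305.8, 258.5]), array([227. , 258.5])]
front_top [277.2 219. ]
rear_top [276.9 264.9]
front_fl [277.  208.8]
rear_fl [276.6 252.6]
disc_front [277.6 181.3]
disc_rear [276.6 293.5]
L [341.8 242.7]
R [211.8 242.8]
[[24, 36, 23], [22, 25, 23], [20, 21, 22], [18, 19, 49], [19, 23, 124], [29, 34, 162], [32, 36, 164], [29, 33, 163], [30, 34, 163], [30, 34, 163], [31, 35, 163], [29, 34, 163], [30, 34, 163], [31, 35, 164], [30, 34, 163], [31, 35, 164], [30, 34, 163], [50, 50, 116], [58, 58, 61], [63, 66, 67], [65, 65, 67], [64, 65, 67], [61, 63, 65], [64, 65, 66], [64, 65, 67], [64, 65, 67], [65, 65, 68], [63, 63, 65], [36, 39, 94], [19, 23, 118], [19, 22, 114], [18, 20, 111], [19, 23, 122], [29, 32, 159], [29, 34, 160], [29, 35, 160], [29, 34, 160], [28, 33, 159], [29, 34, 160], [30, 34, 159], [29, 34, 160], [28, 33, 157], [14, 14, 42], [18, 18, 20], [18, 19, 21]]
```

```bash
python3 -c "
import cv2
i=cv2.imread('pics/w2.png')[190:330,190:370]
i=cv2.convertScaleAbs(i,alpha=2,beta=20)
cv2.imwrite('pics/w2c.png',cv2.resize(i,None,fx=4,fy=4,interpolation=cv2.INTER_CUBIC))"
```

```text
(no output)
```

View pics/w2c.png

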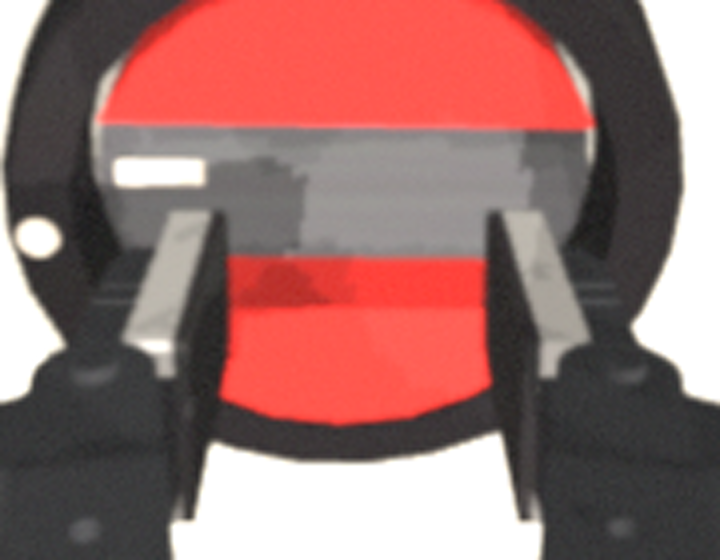

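The crop shows the front edges of the tips at v≈243 rather than 220. That suggests the tips are some 25–30 mm farther back along the tool than nominal, so they're still above the slot. Either reading makes a small further descent safe, so I'll step down and compare force and image.

>>> {"name": "play_rows", "arguments": {"plan": [0, 0, 0, 0, 0, 0.006, 0.4, 0, 0, 0, 0, 0, 0.012, 0.4, 0, 0, 0, 0, 0, 0.016, 0.4, 0, 0, 0, 0, 0, 0.016, 0.4]}}

```text
clock: 4.32
position: [0.4929, -0.0823, 0.284]
ee_rot: [0.083, 0.994, 0.005, -0.07]
ft_force: [1.2, -0.5, -0.5]
grip_width: 0.401
grasp_force: 0.0
```

```bash
python3 m3.py w3
python3 - <<'E'
from h import *
d=dict(np.load("pics/w3.npz")); K=np.array([[d['fx'],0,d['cx']],[0,d['fy'],d['cy']],[0,0,1]])
pr=lambda P:cv2.projectPoints(np.array([P],float),cv2.Rodrigues(d['R'])[0],d['t'],K,d['D'])[0].ravel().round(1)
for th in (.29,.26,.23):
  Rs=Rot.from_euler('z',-6,degrees=True).as_matrix()@Rot.from_euler('y',th).as_matrix()
  H=np.array([.496,-.0834,.2912])+.2515*np.array([.9945,-.1045,0]); H[2]=.172
  print(th,{nm:pr(H+Rs@np.array([-.275+x,0,z])) for nm,x,z in (("front",-.0165,.042),("rear",.0165,.042),("rearfl",.0165,.028),("dfront",-.04,.042),("drear",.04,.042))})
im=cv2.imread("pics/w3.png"); c=im[:,278].astype(int); r=(c[:,2]>1.8*c[:,1])&(c[:,2]>80); b=c[:,2]>140
print("red",np.flatnonzero(np.diff(r.astype(int))),"bright",np.flatnonzero(np.diff((r&b).astype(int))))
i=cv2.convertScaleAbs(im[170:350,190:370],alpha=2,beta=20)
cv2.imwrite('pics/w3c.png',cv2.resize(i,None,fx=3.3,fy=3.3,interpolation=cv2.INTER_CUBIC))
E
```

```text
[ 0.49291234 -0.08226005  0.28401082] [[-0.976  0.166 -0.138]
 [ 0.165  0.986  0.023]
 [ 0.14  -0.001 -0.99 ]] [ 0.66962359  0.19793408 -0.67530725  1.5338605   0.10008842  1.59144095
  1.39435381] 0.40136245922813046 [ 1.16789819 -0.50348278 -0.4702052 ] 4.325 0.014
0.29 {'front': array([275.1, 229.3]), 'rear': array([278.8, 278.3]), 'rearfl': array([278.4, 264.1]), 'dfront': array([272. , 188.6]), 'drear': array([281. , 308.4])}
0.26 {'front': array([274.9, 220. ]), 'rear': array([278.4, 268.7]), 'rearfl': array([278.1, 256.1]), 'dfront': array([272. , 180.2]), 'drear': array([280.7, 299. ])}
0.23 {'front': array([274.7, 211.8]), 'rear': array([278.1, 260. ]), 'rearfl': array([277.9, 248.9]), 'dfront': array([271.9, 173.1]), 'drear': array([280.3, 290.4])}
red [185 231 265 310] bright [189 230 279 308]
```

View pics/w3c.png

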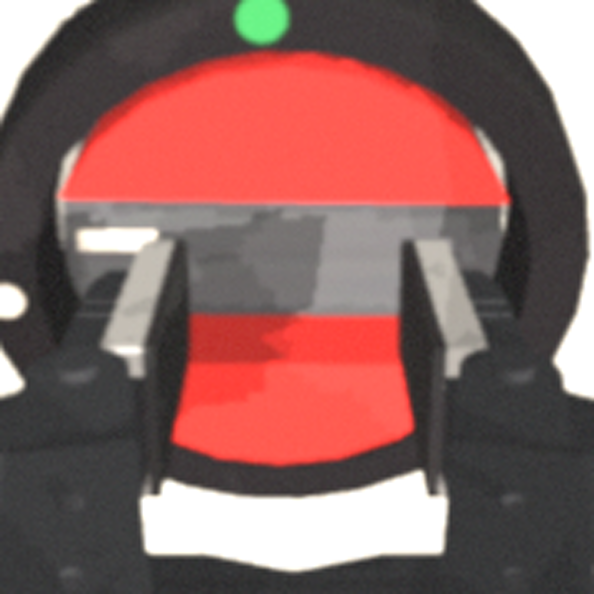

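Lid unmoved (slot edges at v=230 and 279 match θ≈0.29) and no contact, so the tips do sit about 18 mm behind the TCP at this opening. I'll go on down until contact.

>>> {"name": "play_rows", "arguments": {"plan": [0, 0, 0, 0, 0, 0.006, 0.4, 0, 0, 0, 0, 0, 0.012, 0.4, 0, 0, 0, 0, 0, 0.016, 0.4, 0, 0, 0, 0, 0, 0.016, 0.4]}}

```text
clock: 4.88
position: [0.4907, -0.0819, 0.2682]
ee_rot: [0.083, 0.994, 0.006, -0.07]
ft_force: [-0.1, 0.5, 0.9]
grip_width: 0.402
grasp_force: 0.0
```

```bash
cat > m6.py <<'E'
import sys; from h import *
o=status.get_obs(); n=sys.argv[1]; d=viewer.camera_model("wrist"); im=viewer.camera("wrist")[...,::-1]; cv2.imwrite(f"pics/{n}.png",im)
K=np.array([[d['fx'],0,d['cx']],[0,d['fy'],d['cy']],[0,0,1]])
pr=lambda P:cv2.projectPoints(np.array([P],float),cv2.Rodrigues(d['R'])[0],d['t'],K,d['D'])[0].ravel()[1].round(1)
for th in (.32,.29,.26,.23,.1,.05,0.):
  Rs=Rot.from_euler('z',-6,degrees=True).as_matrix()@Rot.from_euler('y',th).as_matrix()
  H=np.array([.496,-.0834,.2912])+.2515*np.array([.9945,-.1045,0]); H[2]=.172
  print(th,{nm:pr(H+Rs@np.array([-.275+x,0,z])) for nm,x,z in (("front",-.0165,.042),("rear",.0165,.042),("rearfl",.0165,.028),("dfront",-.04,.042))})
c=im[:,278].astype(int); r=(c[:,2]>1.8*c[:,1])&(c[:,2]>80); b=c[:,2]>140
print("red",np.flatnonzero(np.diff(r.astype(int))),"bright",np.flatnonzero(np.diff((r&b).astype(int))))
print(o['position'],Rot.from_quat(o['ee_rot']).as_matrix().round(3).tolist(),o['ft_force'].round(1),o['torque'].round(2),o['joint_pos'].round(2),o['clock'])
E
python3 m6.py w4
```

```text
0.32 {'front': np.float64(253.6), 'rear': np.float64(306.2), 'rearfl': np.float64(287.3), 'dfront': np.float64(208.0)}
0.29 {'front': np.float64(241.0), 'rear': np.float64(293.7), 'rearfl': np.float64(277.1), 'dfront': np.float64(196.4)}
0.26 {'front': np.float64(230.1), 'rear': np.float64(282.6), 'rearfl': np.float64(267.9), 'dfront': np.float64(186.6)}
0.23 {'front': np.float64(220.6), 'rear': np.float64(272.5), 'rearfl': np.float64(259.7), 'dfront': np.float64(178.4)}
0.1 {'front': np.float64(192.7), 'rear': np.float64(240.1), 'rearfl': np.float64(233.3), 'dfront': np.float64(156.6)}
0.05 {'front': np.float64(186.3), 'rear': np.float64(231.5), 'rearfl': np.float64(226.5), 'dfront': np.float64(152.5)}
0.0 {'front': np.float64(181.6), 'rear': np.float64(224.6), 'rearfl': np.float64(221.1), 'dfront': np.float64(150.0)}
red [193 243 278 327] bright [196 242 303 326]
[ 0.49071949 -0.08188458  0.2681838 ] [[-0.976, 0.166, -0.138], [0.165, 0.986, 0.023], [0.14, -0.001, -0.99]] [-0.1  0.5  0.9] [-0.   -0.15 -0.  ] [ 0.67  0.2  -0.68  1.57  0.1   1.56  1.39] 4.875
```

>>> {"name": "play_rows", "arguments": {"plan": [0, 0, 0, -0.0025, 0, 0, 0.4, 0, 0, 0, -0.0025, 0, 0.003, 0.4, 0, 0, 0, -0.0025, 0, 0.006, 0.4, 0, 0, 0, -0.0025, 0, 0.008, 0.4, 0, 0, 0, -0.0025, 0, 0.008, 0.4]}}

```text
clock: 5.55
position: [0.4922, -0.0821, 0.2601]
ee_rot: [0.083, 0.994, 0.005, -0.07]
ft_force: [-0.4, -0.2, 0.2]
grip_width: 0.402
grasp_force: 0.0
```

```bash
python3 m6.py w5|tail -3; python3 -c "
import cv2
i=cv2.imread('pics/w5.png')[170:350,190:370]
i=cv2.convertScaleAbs(i,alpha=2,beta=20)
cv2.imwrite('pics/w5c.png',cv2.resize(i,None,fx=3.3,fy=3.3,interpolation=cv2.INTER_CUBIC))"
```

```text
0.0 {'front': np.float64(180.2), 'rear': np.float64(224.8), 'rearfl': np.float64(221.2), 'dfront': np.float64(147.3)}
red [183 235 273 324] bright [187 235 304 323]
[ 0.49215012 -0.08213383  0.26006757] [[-0.976, 0.166, -0.137], [0.165, 0.986, 0.022], [0.139, -0.001, -0.99]] [-0.4 -0.2  0.2] [-0.02 -0.2   0.04] [ 0.67  0.21 -0.67  1.58  0.1   1.54  1.39] 5.55
```

View pics/w5c.png

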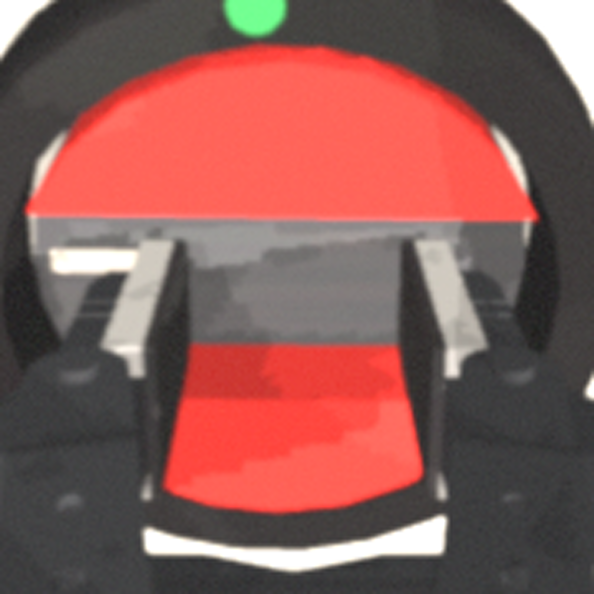

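Tips are lined up inside the slot: front wall at v=235, finger fronts at 243. I'll push down along the lid's arc, untilting on the way.

>>> {"name": "play_rows", "arguments": {"plan": [0, -0.6, 0, 0.001, 0, 0.0065, 0.4, 0, -1.2, 0, 0.002, 0, 0.013, 0.4, 0, -1.9, 0, 0.003, -0.0003, 0.0195, 0.4, 0, -2.5, 0, 0.004, -0.0005, 0.026, 0.4, 0, -3.1, 0, 0.0047, -0.0006, 0.033, 0.4, 0, -3.8, 0, 0.0053, -0.0007, 0.04, 0.4, 0, -4.4, 0, 0.0058, -0.0008, 0.047, 0.4, 0, -5, 0, 0.0063, -0.0008, 0.0535, 0.4, 0, -5, 0, 0.0063, -0.0008, 0.0535, 0.4]}}

```text
clock: 6.72
position: [0.4781, -0.0806, 0.2076]
ee_rot: [0.083, 0.996, 0.002, -0.026]
ft_force: [-0.6, 0.4, 0.1]
grip_width: 0.398
grasp_force: 0.0
```

```bash
python3 m6.py w6
```

```text
0.32 {'front': np.float64(394.2), 'rear': np.float64(441.3), 'rearfl': np.float64(398.0), 'dfront': np.float64(343.5)}
0.29 {'front': np.float64(361.2), 'rear': np.float64(414.8), 'rearfl': np.float64(376.5), 'dfront': np.float64(306.5)}
0.26 {'front': np.float64(333.1), 'rear': np.float64(391.0), 'rearfl': np.float64(357.2), 'dfront': np.float64(276.7)}
0.23 {'front': np.float64(309.2), 'rear': np.float64(369.7), 'rearfl': np.float64(340.0), 'dfront': np.float64(252.6)}
0.1 {'front': np.float64(240.6), 'rear': np.float64(301.3), 'rearfl': np.float64(284.9), 'dfront': np.float64(190.6)}
0.05 {'front': np.float64(224.7), 'rear': np.float64(283.2), 'rearfl': np.float64(270.4), 'dfront': np.float64(178.2)}
0.0 {'front': np.float64(212.7), 'rear': np.float64(268.5), 'rearfl': np.float64(258.7), 'dfront': np.float64(169.6)}
red [179 232 277 329] bright [182 231 301 328]
[ 0.47809389 -0.0806333   0.20763582] [[-0.985, 0.166, -0.052], [0.166, 0.986, 0.008], [0.053, -0.001, -0.999]] [-0.6  0.4  0.1] [-0.05 -0.04  0.  ] [ 0.71  0.12 -0.68  1.76  0.07  1.34  1.42] 6.725
```

The lid follows: the image fits θ≈0.07. The model puts the slot centre about 3.5 mm forward of the finger axis, so I'll correct that while closing the rest.

>>> {"name": "play_rows", "arguments": {"plan": [0, -0.5, 0, 0.0015, 0, 0.003, 0.4, 0, -1, 0, 0.003, 0, 0.007, 0.4, 0, -1.6, 0, 0.004, -0.0002, 0.011, 0.4, 0, -2.3, 0, 0.0043, -0.0003, 0.015, 0.4, 0, -3, 0, 0.0044, -0.0003, 0.02, 0.4, 0, -3, 0, 0.0044, -0.0003, 0.02, 0.4]}}

```text
clock: 7.52
position: [0.4725, -0.0801, 0.1878]
ee_rot: [0.083, 0.997, -0.0, -0.001]
ft_force: [-0.0, -0.3, 1.3]
grip_width: 0.401
grasp_force: 0.3
```

```bash
python3 m6.py w7 | tail -5
```

```text
0.1 {'front': np.float64(278.9), 'rear': np.float64(341.2), 'rearfl': np.float64(318.1), 'dfront': np.float64(224.8)}
0.05 {'front': np.float64(255.4), 'rear': np.float64(316.8), 'rearfl': np.float64(298.6), 'dfront': np.float64(204.4)}
0.0 {'front': np.float64(237.5), 'rear': np.float64(296.9), 'rearfl': np.float64(282.6), 'dfront': np.float64(189.9)}
red [185 238 283 335] bright [189 237 297 334]
[ 0.47246168 -0.08007834  0.18782785] [[-0.986, 0.166, -0.001], [0.166, 0.986, -0.001], [0.001, -0.001, -1.0]] [-0.  -0.3  1.3] [ 0.09 -0.07 -0.01] [ 0.73  0.08 -0.68  1.84  0.05  1.24  1.44] 7.525
```

θ≈0 now at 1.3 N. I'll press on a little to seat it firmly.

>>> {"name": "play_rows", "arguments": {"plan": [0, 0, 0, 0, 0, 0.001, 0.4, 0, 0, 0, 0, 0, 0.002, 0.4, 0, 0, 0, 0, 0, 0.002, 0.4]}}

```text
clock: 7.95
position: [0.4731, -0.0801, 0.1862]
ee_rot: [0.083, 0.997, -0.0, -0.0]
ft_force: [-1.0, 0.3, 1.2]
grip_width: 0.397
grasp_force: 0.4
```

>>> {"name": "play_rows", "arguments": {"plan": [0, 0, 0, 0, 0, 0.002, 0.4, 0, 0, 0, 0, 0, 0.003, 0.4, 0, 0, 0, 0, 0, 0.003, 0.4]}}

```text
clock: 8.32
position: [0.4734, -0.0801, 0.1849]
ee_rot: [0.083, 0.997, -0.001, 0.0]
ft_force: [-9.1, 1.1, 19.1]
grip_width: 0.399
grasp_force: 9.6
```

```bash
python3 m6.py w8 | tail -4
```

```text
0.05 {'front': np.float64(256.6), 'rear': np.float64(319.2), 'rearfl': np.float64(300.3), 'dfront': np.float64(204.3)}
0.0 {'front': np.float64(238.1), 'rear': np.float64(298.7), 'rearfl': np.float64(283.9), 'dfront': np.float64(189.5)}
red [183 236 282 334] bright [186 235 298 333]
[ 0.47341078 -0.08010229  0.18494868] [[-0.986, 0.166, 0.0], [0.166, 0.986, -0.002], [-0.001, -0.001, -1.0]] [-9.1  1.1 19.1] [0.26 2.05 0.04] [ 0.73  0.08 -0.68  1.85  0.05  1.23  1.44] 8.325
```

The lid is seated (19 N down) and the tool is on the latch axis to within 1 mm. Now the clockwise turn.

>>> {"name": "play_rows", "arguments": {"plan": [0, 0, 5, 0.0005, 0, 0, 0.4, 0, 0, 12, 0.0005, 0, 0, 0.4, 0, 0, 19, 0.0005, 0, 0, 0.4, 0, 0, 26, 0.0005, 0, 0, 0.4, 0, 0, 33, 0.0005, 0, 0, 0.4, 0, 0, 40, 0.0005, 0, 0, 0.4, 0, 0, 47, 0.0005, 0, 0, 0.4, 0, 0, 54, 0.0005, 0, 0, 0.4, 0, 0, 61, 0.0005, 0, 0, 0.4, 0, 0, 68, 0.0005, 0, 0, 0.4, 0, 0, 75, 0.0005, 0, 0, 0.4, 0, 0, 81, 0.0005, 0, 0, 0.4, 0, 0, 86, 0.0005, 0, 0, 0.4, 0, 0, 90, 0.0005, 0, 0, 0.4, 0, 0, 90, 0.0005, 0, 0, 0.4]}}

```text
clock: 10.25
position: [0.4738, -0.082, 0.185]
ee_rot: [0.764, 0.645, -0.0, 0.002]
ft_force: [-2.1, -5.7, 12.7]
grip_width: 0.403
grasp_force: 6.7
```

```bash
cat > m7.py <<'E'
import sys; from h import *
o=status.get_obs(); n=sys.argv[1]; im=viewer.camera("top"); cv2.imwrite(f"pics/{n}.png",im[...,::-1])
w=viewer.camera_model("wrist"); iw=viewer.camera("wrist"); cv2.imwrite(f"pics/{n}w.png",iw[...,::-1])
R=Rot.from_quat(o['ee_rot']).as_matrix(); print("tool y az",np.degrees(np.arctan2(R[1,1],R[0,1])),o['position'],o['ft_force'].round(1),o['torque'].round(2),o['joint_pos'].round(2),o['clock'])
k=red(iw,(150,120,420,400)).astype(np.uint8); _,lab,st,ce=cv2.connectedComponentsWithStats(k)
for j in range(1,len(st)):
    if st[j,4]>100: print("red",st[j],plane(w,ce[j],.214).round(4))
E
python3 m7.py t1
```

```text
tool y az -9.712572680934692 [ 0.47383294 -0.08200508  0.18502698] [-2.1 -5.7 12.7] [-1.29  0.68  0.07] [ 0.66  0.07 -0.61  1.85  0.05  1.23 -0.13] 10.25
red [ 195  190  151   57 5830] [ 0.4746 -0.0544  0.214 ]
red [ 233  284   92   56 3830] [ 0.4702 -0.1044  0.214 ]
```

>>> {"name": "play_rows", "arguments": {"plan": [0, 0, 4, 0, 0, 0, 0.4, 0, 0, 8, 0, 0, 0, 0.4, 0, 0, 11, 0, 0, 0, 0.4, 0, 0, 11, 0, 0, 0, 0.4]}}

```text
clock: 10.85
position: [0.4737, -0.0819, 0.185]
ee_rot: [0.823, 0.569, 0.0, 0.002]
ft_force: [-2.6, -5.6, 13.9]
grip_width: 0.399
grasp_force: 10.5
```

```bash
python3 m7.py t2; python3 -c "
import cv2,numpy as np
i=cv2.imread('pics/t2w.png')[130:390,150:410]
i=cv2.convertScaleAbs(i,alpha=2,beta=20)
cv2.imwrite('pics/t2c.png',cv2.resize(i,None,fx=2.3,fy=2.3,interpolation=cv2.INTER_CUBIC))"
```

```text
tool y az -20.684171094901412 [ 0.47366321 -0.08191806  0.18499905] [-2.6 -5.6 13.9] [-1.19  0.9   0.16] [ 0.66  0.07 -0.6   1.85  0.05  1.23 -0.32] 10.85
red [ 193  191  146   71 5783] [ 0.4758 -0.0547  0.214 ]
red [ 233  280   92   60 3842] [ 0.4663 -0.1038  0.214 ]
```

View pics/t2c.png

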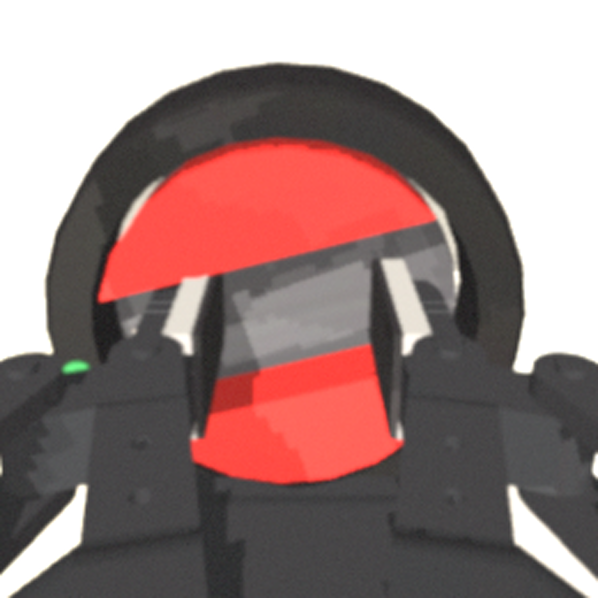

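The slot is now turned about 14° relative to the fingers, with its front edge running from about (193,260) to (339,226). I'll compute its world direction.

```bash
cat > m8.py <<'E'
import sys; from h import *
# slot's far edge from the wrist picture: lowest row of the upper red half per column
w=viewer.camera_model("wrist"); im=viewer.camera("wrist"); k=red(im,(150,120,420,400)).astype(np.uint8)
_,lab,st,ce=cv2.connectedComponentsWithStats(k); j=1+np.argmax(st[1:,4]); c=lab==j
x0,wd=st[j,0],st[j,2]
pts=np.array([(u,np.flatnonzero(c[:,u]).max()) for u in range(x0+12,x0+wd-12)],np.float32)
vx,vy,a,b=cv2.fitLine(pts,cv2.DIST_HUBER,0,.01,.01).ravel(); s=vy/vx
P=[plane(w,(u,b+s*(u-a)),.213) for u in (x0+12,x0+wd-12)]; v=P[1]-P[0]
n=np.array([-v[1],v[0]])/np.hypot(*v[:2])
print("slot edge az",np.degrees(np.arctan2(v[1],v[0])),"axis dist",abs(n@(P[0][:2]-np.array([.4726,-.081]))))
E
python3 m8.py
```

```text
slot edge az -5.974427154321987 axis dist 0.01556811101201832
```

The slot direction of -6° matches the locked direction for the housing yaw (-6°). I'll turn a few degrees more to confirm it bears on the stop.

>>> {"name": "play_rows", "arguments": {"plan": [0, 0, 3, 0, 0, 0, 0.4, 0, 0, 6, 0, 0, 0, 0.4, 0, 0, 6, 0, 0, 0, 0.4]}}

```text
clock: 11.38
position: [0.4733, -0.0821, 0.1851]
ee_rot: [0.85, 0.527, -0.001, 0.003]
ft_force: [-6.4, -9.6, 16.4]
grip_width: 0.402
grasp_force: 59.2
```

```bash
python3 m8.py; python3 m7.py t3|head -1
```

```text
slot edge az -7.585519814539561 axis dist 0.015502240910646076
tool y az -26.374233811588862 [ 0.47326009 -0.08214613  0.18506635] [-7.  -9.7 16.6] [-1.94  1.56  3.2 ] [ 0.65  0.07 -0.6   1.85  0.05  1.23 -0.42] 11.425
```

3.2 N m of resistance, so the latch is on its stop. Now I'll relax the torque, unload, centre in the slot and withdraw straight up.

>>> {"name": "play_rows", "arguments": {"plan": [0, 0, -4, 0, 0, 0, 0.4, 0, 0, -7, 0, 0, -0.001, 0.4, 0, 0, -8, 0, 0, -0.003, 0.4, 0, 0, -8, 0, 0, -0.005, 0.4, 0, 0, -12, 0, 0, -0.007, 0.4, 0, 0, -16, 0, 0, -0.008, 0.4, 0, 0, -16, 0, 0, -0.012, 0.4, 0, 0, -16, 0, 0, -0.018, 0.4, 0, 0, -16, 0, 0, -0.03, 0.4, 0, 0, -16, 0, 0, -0.06, 0.4, 0, 0, -16, 0, 0, -0.1, 0.4, 0, 0, -16, 0, 0, -0.14, 0.4, 0, 0, -16, 0, 0, -0.14, 0.4]}}

```text
clock: 13.15
position: [0.474, -0.0799, 0.327]
ee_rot: [0.769, 0.639, 0.001, 0.003]
ft_force: [0.3, 0.9, -1.3]
grip_width: 0.399
grasp_force: 0.0
```

```bash
python3 m8.py; python3 m7.py t4
cat > m9.py <<'E'
from h import *
w=viewer.camera_model("wrist"); im=cv2.imread("pics/t4w.png")[...,::-1].copy()
def circ(k): return cv2.fitEllipse(cv2.convexHull(np.argwhere(k)[:,::-1].astype(np.float32)))
k=red(im,(150,100,420,400)); e=circ(k); print(e)
s=viewer.camera("scene"); ks=red(s,(225,125,275,180)); es=circ(ks); print(es)
print(tri([ray(w,e[0]),ray(viewer.camera_model("scene"),es[0])]))
g=cv2.cvtColor(im,cv2.COLOR_RGB2HSV); gm=(abs(g[...,0].astype(int)-65)<15)&(g[...,1]>120)
wm=(g[...,1]<60)&(g[...,2]>150)
x0,y0,x1,y1=[int(v) for v in (e[0][0]-60,e[0][1]-60,e[0][0]+60,e[0][1]+60)]
print("green",[plane(w,c,.213).round(4) for c in [np.argwhere(gm[y0:y1,x0:x1])[:,::-1].mean(0)+[x0,y0]]])
_,l,st,ce=cv2.connectedComponentsWithStats(wm[y0:y1,x0:x1].astype(np.uint8))
print("white",[(st[j].tolist(),plane(w,ce[j]+[x0,y0],.2).round(4).tolist()) for j in range(1,len(st)) if 6<st[j,4]<300])
E
python3 m9.py
```

```text
slot edge az -8.299767575026697 axis dist 0.03992683563291804
tool y az -10.580659828540078 [ 0.47333322 -0.0798475   0.32499913] [-0.5 -0.3 -0.6] [0.04 0.01 0.01] [ 0.67 -0.   -0.6   1.62  0.    1.52 -0.11] 13.2
red [ 238  159   77   30 1545] [ 0.4747 -0.0556  0.214 ]
red [ 241  212   77   31 1621] [ 0.4695 -0.106   0.214 ]
((277.4411926269531, 200.5665283203125), (83.88846588134766, 84.0799560546875), 79.6601791381836)
((251.91397094726562, 166.90518188476562), (15.203058242797852, 27.020767211914062), 87.09722900390625)
(array([ 0.47171451, -0.08033231,  0.21466979]), [np.float64(0.00014583515617066118), np.float64(0.00014583515617064293)])
green [array([ 0.4241, -0.0775,  0.213 ])]
white [([24, 60, 13, 4, 36], [0.4414, -0.0792, 0.2]), ([63, 106, 5, 5, 17], [0.4658, -0.1356, 0.2]), ([31, 109, 34, 11, 144], [0.4396, -0.1401, 0.2]), ([66, 108, 28, 12, 133], [0.485, -0.1481, 0.2])]
```

The tool is free and the lid has stayed shut: head top at z = 0.2147 against 0.214 when shut. The pointer is at the front by the green dot and the slot lies front-back, so I'll hand in.

```bash
python3 -c "
from workcell import manip; print(manip.hand_in())"
```

```text
the job is handed in; nothing more can be done
None
```

I pushed the lid fully down and turned the latch clockwise to its stop; after I let go the lid stayed shut (latch head at 0.2147 m against 0.214 m shut), no contact with anything else was seen, and I handed the job in at about 13 s.

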